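Stand the fallen drinks back up on the games-room bar

TASK

Some drinks have been knocked over on the bar. Stand the fallen blue can and the fallen orange can upright again, ring-pull end up, each in its own colour's wire lane in the gap between the two cans standing there, and stand the fallen empty bottle upright in the free cell of the bottle crate. Set them down gently rather than dropping them, and leave everything else on the bar where it is and standing.

Things in the scene. Friction and masses are not known exactly. Their poses are not given: they have to be found in the camera images.
- fallen_blue: the fallen blue can, lying on the bar: sleek drink can, a cylinder 53 mm in diameter and 135 mm long with a silver ring-pull lid at its top end and a white band round its lower third (26 to 52 mm from the bottom), about 0.27 kg; origin at mid-length on its axis, +z along the axis from the bottom to the top. It can roll a little when pushed sideways
- fallen_orange: the fallen orange can, lying on the bar: sleek drink can, a cylinder 53 mm in diameter and 135 mm long with a silver ring-pull lid at its top end and a white band round its lower third (26 to 52 mm from the bottom), about 0.27 kg; origin at mid-length on its axis, +z along the axis from the bottom to the top
- fallen_bottle: the fallen bottle, lying on the bar: empty amber stubby glass bottle 145 mm long, body 55 mm in diameter and straight for 98 mm from its bottom, then a shoulder and a neck 27 mm in diameter, paper label round the lower body, about 0.22 kg; origin at mid-length on its axis (72.5 mm from the bottom), +z along the axis from the bottom to the mouth
- blue_lane: fixed one-can-wide wire lane, blue clip on robot-side wire: floor plate 71 x 310 mm, 4 mm thick, cans stand on it; origin at the underside's centre, +y along the lane, +x across it, away from the robot. 66 mm wide inside; wire tops: robot side and ends (y +-155) 31 mm, far side 58 mm above the bar. Two blue cans stand in it with a gap between. The lanes lie side by side, in either order
- orange_lane: fixed one-can-wide wire lane, orange clip on robot-side wire: floor plate 71 x 310 mm, 4 mm thick, cans stand on it; origin at the underside's centre, +y along the lane, +x across it, away from the robot. 66 mm wide inside; wire tops: robot side and ends (y +-155) 31 mm, far side 58 mm above the bar. Two orange cans stand in it with a gap between. The lanes lie side by side, in either order
- blue_can_a: blue can standing in the blue lane, on its +y half: same size as the fallen blue can, origin at mid-height, +z up; leave it standing there
- blue_can_b: blue can standing in the blue lane, on its -y half: same size as the fallen blue can, origin at mid-height, +z up; leave it standing there
- orange_can_a: orange can standing in the orange lane, on its +y half: same size as the fallen orange can, origin at mid-height, +z up; leave it standing there
- orange_can_b: orange can standing in the orange lane, on its -y half: same size as the fallen orange can, origin at mid-height, +z up; leave it standing there
- crate: fixed light-wood bottle crate, 175 x 175 mm and 55 mm high, with 2 x 2 cells each 80 x 80 mm inside, walls and floor 5 mm thick; origin at the centre of the underside, axes along its walls; robot-side row is -x. It stands at the left or at the right end of the bar, nearer the robot than the lanes, and is turned a little
- free_cell (a point): centre of the floor of the crate's one free cell (in the robot-side row, the +y cell of the crate's frame), 5 mm above the bar; its axes are those of the crate
- crate_bottle_a: bottle standing in the crate's +x +y cell: same as the fallen bottle, 145 mm tall, origin at mid-height; leave it standing there
- crate_bottle_b: bottle standing in the crate's +x -y cell: same as the fallen bottle, 145 mm tall, origin at mid-height; leave it standing there
- crate_bottle_c: bottle standing in the crate's -x -y cell: same as the fallen bottle, 145 mm tall, origin at mid-height; leave it standing there
- ice_bucket: fixed steel ice bucket, 140 mm across its rim, 160 mm over its side handles, 130 mm high; origin at the centre of its underside; it stands at the end of the bar where the crate is not
- tumbler: straight glass tumbler, 72 mm in diameter, 85 mm high, standing on the robot's side of the fallen drinks; origin at the centre of its underside
- coasters: stack of round cork coasters, 90 mm in diameter, 20 mm high; origin at the centre of its underside
- chalk_blue: blue cube of cue chalk, 22 mm, lying among the fallen drinks; origin at the centre of its underside
- chalk_green: green cube of cue chalk, 22 mm, lying among the fallen drinks; origin at the centre of its underside
There are look-alikes about, which are no part of the job. What is shaped like the fallen_orange but pink is not meant.

How it is judged (in metres and radians):
At the end, for the whole second after the job is handed in: Each can upright (4.5 deg) on its own lane's floor, within 12 mm of the centre line and 75 mm of the middle; the bottle upright in the free cell, within 16 mm of its centre; all at rest. Other drinks upright, moved under 20 mm; tumbler, coasters, chalk moved under 30 mm (angle between each of fallen_blue, fallen_orange, fallen_bottle, blue_can_a, blue_can_b, orange_can_a, orange_can_b, crate_bottle_a, crate_bottle_b, crate_bottle_c's own z axis and vertical below 0.08 rad and x of fallen_blue in the frame of blue_lane between -0.012 and 0.012 m and y of fallen_blue in the frame of blue_lane between -0.075 and 0.075 m and z of fallen_blue in the frame of blue_lane between 0.067 and 0.076 m and linear speed of each of fallen_blue, fallen_orange, fallen_bottle below 0.02 m/s and x of fallen_orange in the frame of orange_lane between -0.012 and 0.012 m and y of fallen_orange in the frame of orange_lane between -0.075 and 0.075 m and z of fallen_orange in the frame of orange_lane between 0.067 and 0.076 m and horizontal distance between fallen_bottle and free_cell below 0.016 m and z of fallen_bottle in the frame of free_cell between 0.068 and 0.077 m and distance of each of blue_can_a, blue_can_b, orange_can_a, orange_can_b, crate_bottle_a, crate_bottle_b, crate_bottle_c from where it was at the start of the episode below 0.02 m and distance of each of tumbler, coasters, chalk_blue, chalk_green from where it was at the start of the episode below 0.03 m); the robot touches nothing.
It fails at once if a standing can or bottle, or the tumbler, is tipped by more than about 25 degrees (angle between any of blue_can_a, blue_can_b, orange_can_a, orange_can_b, crate_bottle_a, crate_bottle_b, crate_bottle_c, tumbler's own z axis and vertical above 0.45 rad).
It fails at once if the tumbler, the coasters or a chalk cube is shoved more than 40 mm (distance of any of tumbler, coasters, chalk_blue, chalk_green from where it was at the start of the episode above 0.04 m).
It fails at once if a can or the bottle is let go of more than about 20 mm above where it would stand ((height (world z) of fallen_blue above 0.093 m and contact force between the fingers and fallen_blue below 0.05 N) or (height (world z) of fallen_orange above 0.093 m and contact force between the fingers and fallen_orange below 0.05 N) or (height (world z) of fallen_bottle above 0.098 m and contact force between the fingers and fallen_bottle below 0.05 N)).
It fails at once if a can or the bottle is banged down (more than 60 N against its lane or the crate) (contact force between fallen_blue and blue_lane above 60 N or contact force between fallen_orange and orange_lane above 60 N or contact force between fallen_bottle and crate above 60 N).
It also fails if it takes over 72 s, if anything falls off the work surface, if the arm or the gripper's body presses on something with over 40 N, if the wrist force passes 120 N, or if a joint passes its speed limit or range.

ROBOT

A 6-joint arm with a two-finger parallel gripper is mounted at the origin on the work surface. World frame = base frame: x ahead of the robot, y to its left, z up, the work surface at z = 0. Lengths are in mm, angles in rad, forces in N, time in s.
With the tool pointing down it reaches from about 150 to 775 mm from the base axis. Payload 6.1 kg.
Tool frame: the origin (TCP) lies at the very end of the fingers, on their centre line; the grasp point (between the pads) lies 19 mm behind it; z points along the fingers, y is the line along which they close (so a half turn about z gives the same grasp; the last joint's range is limited). The gripper opens to 85 mm and grips with 20 to 120 N. Pads are 22 mm wide; open, the fingers measure 114 mm over their backs; the gripper's body (76 mm by 85 mm) begins 54 mm behind the grasp point. The pads swing forward as they close: fully open they stand 13 mm farther back than shut.
Start: joints at [-1.214, 0.126, -0.04, 1.405, 0, 1.571], TCP at [183.363, -491.921, 231.295] pointing down, gripper open.
Joint ranges: [-2.72, 2.72], [-0.95, 1.95], [-1.27, 1.35], [-1.78, 2.02], [-1.46, 1.47], [-3.14, 3.14]. Speed limits (rad/s): [2.39, 2.39, 3.01, 3.14, 3.14, 3.14].

INTERFACE

Orientations are given as a unit quaternion [x, y, z, w].
In Python, from bench import robot gives the robot as it stands.
- The arm moves only by the tool carry_out, never from a script. Its argument "series" is a list of rows, each a list of 3 entries, a list of its own where there are three numbers: the shift along the world's x, y, z each as a share of 750 mm, from -1 to 1, then the turn, a rotation vector about the world's x, y, z each as a share of 180 degrees, from -1 to 1, then the opening, from -1 (shut) to 1 (fully open). In form: [[[tx, ty, tz], [wx, wy, wz], claw], ...]. A call has 1 to 5 rows; each row is the pose to reach, as a shift and turn from the pose commanded when the call began, turning the shorter way round; what a row does not reach only later rows make up. A row lasts 1/8 s, in which the tool goes at most 62.5 mm and 10.7 degrees, less where a joint would pass 70% of its speed; a pose out of reach is approached as far as the arm can. A call with a number of a shift or a turn outside -1 to 1 is refused whole. A call with a gripper value outside its range is refused whole. The fingers move at their own pace and stop on an object; "force" is the grip in N (left out, the last holds). Time passes only in rows, so rows that repeat a pose let the fingers close. It gives the time, the measured TCP pose, the force, the opening and the grip force at its end, in the units of the state.
- robot.get_obs(): the state, without advancing time (a new reading comes with each control period).
- robot.grab_frame(name): name is "scene" or "top" or "wrist"; returns a dict with "frame" (480x640x3 uint8, red, green, blue), "K" (3x3 intrinsics, pixels), "rvec" (rotation vector, rad) and "tvec" (3), from world to camera coordinates, as OpenCV has them. Camera axes: x right, y down, z forward; pixel columns grow to the right and rows downward; lengths in mm; the calibration is good to about 2 mm. A picture is of the moment at which its call begins. There is no depth.
- robot.hand_in(): hands the job in; it is judged then, once.
The state is a dict: "time": time; "q": joint angles; "joint_vel": joint speeds; "effort": joint torques, N m; "tool_pos": TCP position; "orientation": TCP orientation; "force": force on the tool from outside, world axes, zero at the start; "wrist_torque": the same for the moment, N m; "finger_gap": finger opening in mm; "gripper_force": force on a finger pad.
Only numpy, scipy, OpenCV 4.12 (cv2) and the standard library are available. Lean on these libraries where they do the work, as an engineer would, in place of code of your own. Each camera call takes 0.05 s, during which the arm holds its last target. There are 200 camera calls.

## Working session

There is one attempt and no reset: what is moved stays moved. The work goes in short steps, Python scripts to look and compute and a tool call to move; the robot and the scene stay as the last step left them, time stands still between calls to the robot, and variables do not carry over. Pictures are saved under pics/ and viewed, at most 10 in all, crops included, and the job is handed in when it is done.

Besides the shell and the picture viewer there is one more tool, called as name(argument=value, ...) on one line, values as JSON. carry_out: Moves the arm, as the interface text tells. Its arguments: {"type":"object","properties":{"series":{"type":"array"},"force":{"type":"number"}},"required":["series"]}

```bash
mkdir -p pics; ls; cat > h.py <<'E'
import numpy as np, cv2
from bench import robot
def grab(n,save=None):
    d=robot.grab_frame(n)
    if save: cv2.imwrite('pics/'+save,d['frame'][:,:,::-1])
    R=cv2.Rodrigues(np.array(d['rvec'],float))[0]; return d['frame'],np.array(d['K'],float),R,np.array(d['tvec'],float).ravel()
def ray(c,u,v):
    _,K,R,t=c; o=-R.T@t; d=R.T@np.linalg.solve(K,[u,v,1.]); return o,d/np.linalg.norm(d)
def onz(c,u,v,z):
    o,d=ray(c,u,v); return o+d*(z-o[2])/d[2]
def tri(c1,p1,c2,p2):
    o1,d1=ray(c1,*p1);o2,d2=ray(c2,*p2)
    s=np.linalg.lstsq(np.c_[d1,-d2],o2-o1,rcond=None)[0]
    a=o1+s[0]*d1;b=o2+s[1]*d2; return (a+b)/2,np.linalg.norm(a-b)
def proj(c,P):
    _,K,R,t=c; p=K@(R@np.array(P,float)+t); return p[:2]/p[2]
E
python3 - <<'E'
from h import *
for n in ['scene','top']:
    c=grab(n,n+'0.png'); print(n,(-c[2].T@c[3]).round(),c[1].round(1).tolist())
print(robot.get_obs())
E
```

```text
pics
scene [ 937. -551.  957.] [[467.0, 0.0, 318.9], [0.0, 467.0, 235.7], [0.0, 0.0, 1.0]]
top [ 384.   59. 1194.] [[526.5, 0.0, 317.1], [0.0, 526.5, 239.7], [0.0, 0.0, 1.0]]
{'time': 0.1, 'q': array([-1.21402707e+00,  1.26365582e-01, -4.05022611e-02,  1.40540376e+00,
        2.50440257e-05,  1.57079129e+00]), 'joint_vel': array([-1.34546440e-03, -1.26217955e-03,  3.16764461e-03,  5.40350567e-04,
        8.56320886e-05,  1.43933155e-03]), 'effort': array([ 6.29267070e-04, -4.36904383e+01,  3.53605771e+01,  1.35898747e-02,
        1.34046277e-04, -1.21846085e-05]), 'tool_pos': array([ 183.23520157, -491.59655966,  230.58443646]), 'orientation': array([ 9.84130895e-01,  1.77442489e-01, -1.18561178e-04, -7.28153856e-04]), 'force': array([ 0.18547117,  0.60752714, -0.18689084]), 'wrist_torque': array([-0.06002599, -0.01740401, -0.00285398]), 'gripper_force': 0.0, 'finger_gap': 85.45215729853123}
```

View pics/scene0.png

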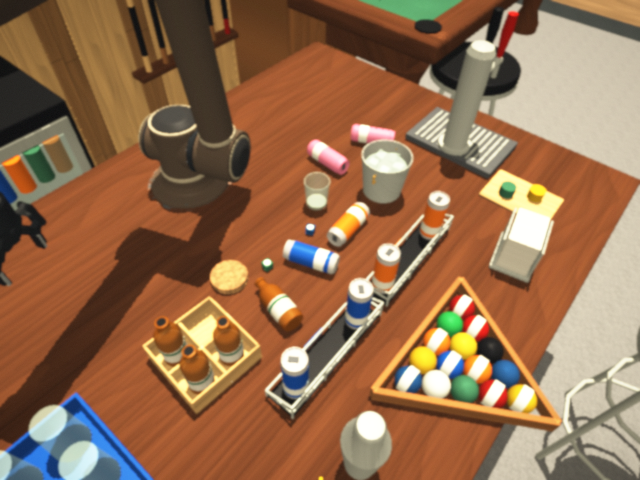

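View pics/top0.png

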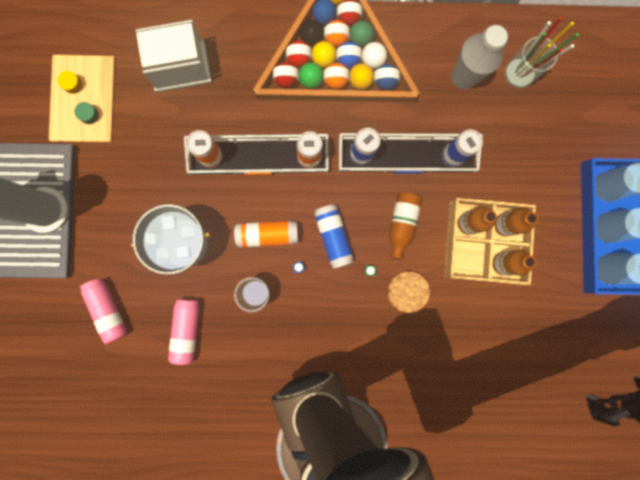

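Scene and top views show the following:
- **Fallen orange can:** candidates are top (266,234) / scene (348,225). The pink cans at top (103,311) and (183,332) are excluded. The orange cans standing at top (205,148) and (310,148) are in the lane.
- **Fallen blue can:** top (333,236) / scene (311,257). The standing blue cans are at (366,145) and (468,148).
- **Fallen bottle:** top (405,225) / scene (278,303). The others stand in the crate, and the grey bottle at (480,55) is a different object.
- **Free cell:** about top (470,262).

One close crop will check the choices and show which end is which.

```bash
python3 - <<'E'
import cv2,numpy as np
t=cv2.imread('pics/top0.png');s=cv2.imread('pics/scene0.png')
a=cv2.resize(t[120:310,180:560],(800,400),interpolation=cv2.INTER_CUBIC)
b=cv2.resize(s[190:340,220:400],(240,200),interpolation=cv2.INTER_CUBIC)
d=cv2.resize(s[295:410,140:265],(217,200),interpolation=cv2.INTER_CUBIC)
e=cv2.resize(s[180:420,250:460],(175,200),interpolation=cv2.INTER_AREA)
o=np.zeros((600,800,3),np.uint8);o[:400]=a;o[400:,:240]=b;o[400:,250:467]=d;o[400:,480:655]=e
cv2.imwrite('pics/crop1.png',o)
E
```

```text
(no output)
```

View pics/crop1.png

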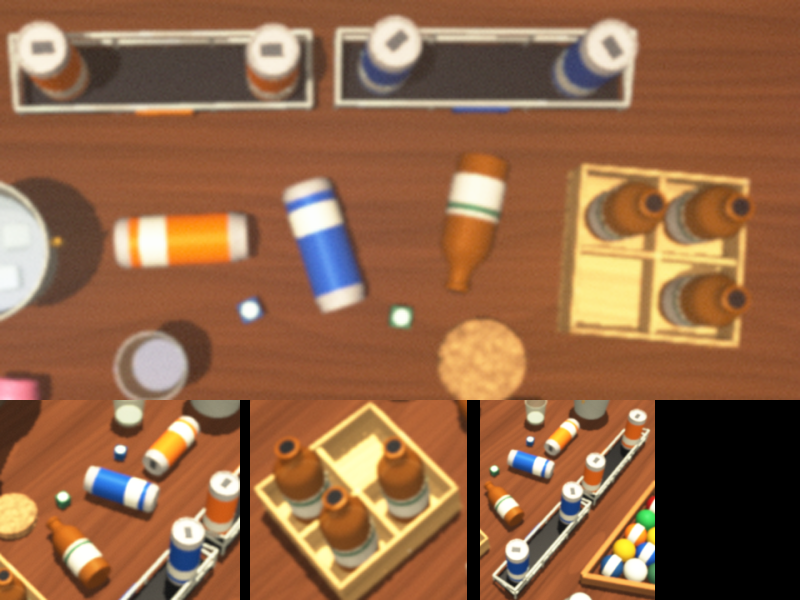

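The crop confirms the choices. The orange can's band is at the left (crop (152,240)), so its lid points to -y. The blue can's band is at the top (316,212), so its lid faces the robot. The bottle's mouth is at (457,285), towards the robot. The free cell at (610,290) is empty. Next I measure from both views.

```bash
cat > m.py <<'E'
from h import *
S=grab('scene');T=grab('top')
def mask(c,lo,hi,roi):
    h=cv2.cvtColor(c[0],cv2.COLOR_RGB2HSV); m=cv2.inRange(h,np.array(lo),np.array(hi)); z=np.zeros_like(m); x0,y0,x1,y1=roi; z[y0:y1,x0:x1]=m[y0:y1,x0:x1]; return z
def hull(m,k=30):
    cs=[c for c in cv2.findContours(m,0,2)[0] if cv2.contourArea(c)>k]; return np.vstack(cs)
if __name__=='__main__':
  spec={'orange':[((5,150,150),(22,255,255)),(228,212,305,255),(322,195,375,250)],
      'blue':[((100,120,60),(125,255,255)),(310,200,358,272),(278,232,345,280)],
      'bottle':[((4,150,60),(16,255,190)),(385,188,425,262),(250,270,305,335)]}
  for n,(r,rt,rs) in spec.items():
    out=[]
    for c,roi in((T,rt),(S,rs)):
        rc=cv2.minAreaRect(hull(mask(c,*r,roi),8)); out.append(rc[0]); b=cv2.boxPoints(rc)
        if c is T:
            e=[np.array((b[i]+b[(i+1)%4])/2) for i in range(4)]; print(n,np.round(rc[0]+rc[1],1),'edge mids z27',[onz(T,*p,27)[:2].round() .tolist() for p in e])
    print('  tri',*[np.round(v,1) for v in tri(T,out[0],S,out[1])])
  # lids of standing cans
  for c,nm,roi in((T,'top',(180,120,490,180)),(S,'scene',(270,185,460,400))):
    m=mask(c,(0,0,185),(180,45,255),roi)
    for k in cv2.findContours(m,0,2)[0]:
        if cv2.contourArea(k)>60: print(nm,'lid',np.round(cv2.minEnclosingCircle(k),1) if 0 else [np.round(v,1).tolist() for v in cv2.minAreaRect(k)[:2]])
  # wires in top view
  g=cv2.cvtColor(T[0],cv2.COLOR_RGB2GRAY).astype(float)
  for nm,u0,u1 in(('orange',222,296),('blue',382,445)):
    res=[]
    for u in (u0,(u0+u1)//2,u1):
        col=g[120:185,u-2:u+3].mean(1); far=120+np.argmax(col[:28]); near=148+np.argmax(col[28:])
        res.append((u,far,near,onz(T,u,far,58)[:2].round().tolist(),onz(T,u,near,31)[:2].round().tolist()))
    print(nm,res)
  # clips
  for nm,r,rt,rs in(('orange',((5,140,120),(22,255,255)),(235,168,285,180),(360,275,390,310)),('blue',((100,120,60),(125,255,255)),(385,168,435,180),(290,320,350,400))):
    cs=cv2.findContours(mask(T,*r,rt),0,2)[0]
    if cs: k=max(cs,key=cv2.contourArea); p=cv2.minAreaRect(k)[0]; print(nm,'clip',np.round(p,1),onz(T,*p,28).round())
  for nm,r,rt in(('tumbler',None,(252,294)),('chb',None,(299,267)),('chg',None,(370,270)),('coast',None,(409,292))): print(nm,onz(T,*rt,20).round())
  ct=[(451.7,277.2),(457,198.4),(535.8,205.5),(530.6,283.9)]; cc=[(209,297),(143,345),(197,410),(260.4,346.7)]
  for p in ct: print('crate corner',onz(T,*p,55).round(1))
  m=mask(T,(17,60,150),(32,200,255),(440,190,545,295)); k=cv2.convexHull(hull(m)); print('cratepoly',cv2.approxPolyDP(k,3,True).reshape(-1,2).tolist())
  m=mask(S,(17,60,150),(32,200,255),(135,290,270,415)); k=cv2.convexHull(hull(m)); print('cratepolyS',cv2.approxPolyDP(k,3,True).reshape(-1,2).tolist())
E
python3 m.py
```

```text
orange [266. 230.  36.  76.] edge mids z27 [[522.0, 152.0], [483.0, 67.0], [441.0, 151.0], [480.0, 236.0]]
  tri [478.5 148.9  36.2] 5.8
blue [333.1 234.8  45.3  21.2] edge mids z27 [[521.0, 18.0], [480.0, -20.0], [425.0, -13.0], [465.0, 25.0]]
  tri [471.    0.8  27.4] 4.4
bottle [404.5 224.5  73.   39. ] edge mids z27 [[580.0, -157.0], [499.0, -201.0], [416.0, -157.0], [497.0, -113.0]]
  tri [ 499.  -155.4   29.3] 3.6
top lid [[310.2, 143.7], [24.6, 21.4]]
top lid [[469.1, 141.8], [20.5, 20.0]]
top lid [[198.5, 142.5], [21.0, 21.0]]
top lid [[367.5, 140.0], [20.5, 20.5]]
scene lid [[407.9, 376.9], [12.2, 23.2]]
scene lid [[445.5, 374.0], [26.2, 46.0]]
scene lid [[436.5, 338.2], [10.6, 20.6]]
scene lid [[334.5, 359.8], [6.5, 87.2]]
scene lid [[318.6, 339.9], [24.8, 88.7]]
scene lid [[372.5, 312.6], [10.6, 27.1]]
scene lid [[281.9, 305.6], [13.0, 20.8]]
scene lid [[361.0, 285.0], [24.0, 22.0]]
scene lid [[332.1, 260.8], [6.3, 15.7]]
scene lid [[320.2, 256.9], [11.9, 18.0]]
scene lid [[388.5, 253.0], [16.0, 21.0]]
scene lid [[288.0, 246.4], [6.5, 14.7]]
scene lid [[413.6, 264.5], [4.4
[... 313 characters left out ...]
]), (296, np.int64(135), np.int64(170), [688.0, 87.0], [616.0, 87.0])]
blue [(382, np.int64(134), np.int64(169), [694.0, -101.0], [622.0, -106.0]), (413, np.int64(135), np.int64(169), [693.0, -170.0], [623.0, -175.0]), (445, np.int64(137), np.int64(169), [690.0, -241.0], [624.0, -247.0])]
orange clip [259.5 175.5] [603. 168.  28.]
tumbler [339. 180.  20.]
chb [400.  77.  20.]
chg [396. -81.  20.]
coast [ 348. -169.   20.]
crate corner [ 381.8 -254.7   55. ]
crate corner [ 554.2 -267.2   55. ]
crate corner [ 541.1 -441.    55. ]
crate corner [ 369.4 -427.    55. ]
cratepoly [[534, 206], [529, 283], [451, 276], [457, 198]]
cratepolyS [[210, 297], [257, 342], [259, 357], [196, 411], [143, 344]]
```

```bash
python3 - <<'E'
from m import *
for nm,c,ps in(('T',T,[(290,234),(285,228),(320,200),(249,234),(299,234),(404,235),(412,200),(405,212),(333,236),(322,213),(380,240),(260,205)]),('S',S,[(345,232),(356,220),(300,300),(278,305),(285,310),(311,262),(300,254)])):
    h=cv2.cvtColor(c[0],cv2.COLOR_RGB2HSV)
    print(nm,[(p,h[p[1],p[0]].tolist()) for p in ps])
h=cv2.cvtColor(T[0],cv2.COLOR_RGB2HSV)
print('orange row',[h[234,u].tolist() for u in range(228,306,2)])
p0=np.array([322,200.]);
print('blue axis',[h[int(round(205+ k*.95)),int(round(322+k*.31))].tolist() for k in range(-4,70,2)])
print('bottle col',[h[int(190+k),int(round(409-k*.15))].tolist() for k in range(0,72,2)])
E
```

```text
T [((290, 234), [19, 45, 245]), ((285, 228), [17, 230, 253]), ((320, 200), [10, 153, 160]), ((249, 234), [45, 2, 254]), ((299, 234), [10, 133, 100]), ((404, 235), [13, 209, 194]), ((412, 200), [13, 199, 192]), ((405, 212), [28, 15, 253]), ((333, 236), [109, 148, 237]), ((322, 213), [138, 11, 225]), ((380, 240), [10, 163, 156]), ((260, 205), [11, 160, 150])]
S [((345, 232), [18, 204, 255]), ((356, 220), [18, 213, 255]), ((300, 300), [11, 175, 175]), ((278, 305), [30, 4, 255]), ((285, 310), [27, 18, 255]), ((311, 262), [109, 186, 159]), ((300, 254), [108, 205, 220])]
orange row [[10, 128, 112], [11, 150, 143], [11, 148, 157], [13, 72, 217], [17, 29, 248], [19, 26, 250], [21, 68, 252], [20, 181, 253], [20, 174, 254], [24, 33, 253], [45, 2, 254], [45, 2, 254], [45, 2, 254], [45, 2, 254], [40, 3, 254], [24, 47, 253], [21, 182, 254], [21, 204, 254], [21, 198, 254], [21, 204, 254], [20, 204, 253], [21, 199, 254], [20, 209, 254], [20, 206, 254], [20, 202, 254], [20, 208, 253], [20, 208, 254], [20, 208, 253], [20, 208, 254], [19, 202, 253], [19, 117, 252], [19, 45, 245], [18, 38, 242], [19, 3
[... 564 characters left out ...]
09, 136, 238], [118, 18, 232], [18, 27, 249], [20, 27, 249], [18, 34, 246], [11, 98, 182], [10, 151, 147], [10, 156, 150]]
bottle col [[11, 155, 148], [11, 172, 153], [13, 203, 186], [13, 205, 192], [13, 204, 195], [13, 206, 197], [14, 126, 219], [26, 28, 251], [28, 15, 253], [28, 16, 253], [28, 17, 253], [28, 16, 253], [28, 16, 253], [31, 30, 243], [53, 69, 182], [35, 44, 230], [20, 81, 235], [13, 186, 206], [14, 206, 201], [13, 203, 202], [14, 210, 202], [13, 209, 199], [14, 208, 200], [13, 205, 202], [14, 211, 191], [13, 206, 189], [13, 202, 186], [13, 207, 182], [13, 206, 182], [13, 206, 191], [14, 224, 183], [13, 203, 177], [13, 198, 178], [13, 200, 182], [12, 194, 146], [11, 164, 145]]
```

```bash
cat > m2.py <<'E'
from m import *
def objmask(c,kind,roi):
    a=mask(c,(0,0,200),(180,110 if kind!='orange' else 255,255),roi)
    if kind=='orange': a|=mask(c,(13,165,170),(24,255,255),roi)
    if kind=='blue': a|=mask(c,(95,60,60),(130,255,255),roi)
    if kind=='bottle': a|=mask(c,(11,188,0),(18,255,255),roi)|mask(c,(20,0,150),(60,120,255),roi)
    a=cv2.morphologyEx(a,cv2.MORPH_CLOSE,np.ones((5,5),np.uint8))
    a=cv2.morphologyEx(a,cv2.MORPH_OPEN,np.ones((3,3),np.uint8))
    return max(cv2.findContours(a,0,2)[0],key=cv2.contourArea)
if __name__=='__main__':
  vis=[T[0].copy(),S[0].copy()]
  for n,rt,rs in(('orange',(225,210,308,258),(322,195,375,250)),('blue',(308,198,360,275),(278,232,345,280)),('bottle',(385,188,425,262),(250,270,305,335))):
    ce=[]
    for i,(c,roi) in enumerate(((T,rt),(S,rs))):
        k=objmask(c,n,roi); rc=cv2.minAreaRect(k); ce.append(rc[0]); cv2.drawContours(vis[i],[k],-1,(0,255,0),1)
        if i==0:
            b=cv2.boxPoints(rc); e=[onz(T,*((b[j]+b[(j+1)%4])/2),27) for j in range(4)]
            A,B=(e[0],e[2]) if np.linalg.norm(e[0]-e[2])>np.linalg.norm(e[1]-e[3]) else (e[1],e[3])
            W=min(np.linalg.norm(e[0]-e[2]),np.linalg.norm(e[1]-e[3]))
            print(n,'ends',A[:2].round(1),B[:2].round(1),'len',np.linalg.norm(A-B).round(1),'wid',W.round(1),'mid',((A+B)/2)[:2].round(1),'yaw',np.degrees(np.arctan2(*(B-A)[1::-1])).round(1))
    print('  tri',*[np.round(v,1) for v in tri(T,ce[0],S,ce[1])])
  v=np.vstack([cv2.resize(vis[0][180:300,220:440],(640,349)),cv2.resize(vis[1][190:340,240:400],(267,250)).__class__(0) if 0 else np.hstack([cv2.resize(vis[1][190:340,240:400],(267,250)),np.zeros((250,373,3),np.uint8)])])
  cv2.imwrite('pics/masks.png',v[:,:,::-1])
  for P,Q,n in(((198.5,142.5),(439,198.5),'oa'),((310.2,143.7),(388.5,253),'ob'),((367.5,140),(361,285),'ba')): print(n,*[np.round(x,1) for x in tri(T,P,S,Q)], onz(T,*P,139).round(1))
  print('bb',onz(T,469.1,141.8,139).round(1))
  for p,q in(((451,276),(210,297)),((529,283),(143,344)),((534,206),(196,411))): print('crate',*[np.round(x,1) for x in tri(T,p,S,q)])
E
python3 m2.py
```

```text
orange ends [477.8  84.4] [468.7 222.4] len 138.3 wid 50.9 mid [473.3 153.4] yaw 93.8
  tri [474.1 154.1  36.2] 3.9
blue ends [536.7  24. ] [405.6 -19.7] len 138.2 wid 52.6 mid [471.1   2.1] yaw -161.6
  tri [469.6   1.   28. ] 3.4
bottle ends [ 569.7 -168.5] [ 423.9 -139.7] len 148.5 wid 51.7 mid [ 496.8 -154.1] yaw 168.8
  tri [ 497.6 -153.3   26.1] 2.7
oa [649.4 283.5 134.1] 0.5 [648.  282.4 139. ]
ob [651.2  56.8 134.4] 1.8 [649.3  56.2 139. ]
ba [658.7 -59.1 143.7] 2.5 [658.9 -60.4 139. ]
bb [ 658.7 -268.6  139. ]
crate [ 385.1 -253.4   51.4] 1.9
crate [ 371.  -423.1   56.8] 0.9
crate [ 547.1 -444.2   28.9] 10.7
```

View pics/masks.png

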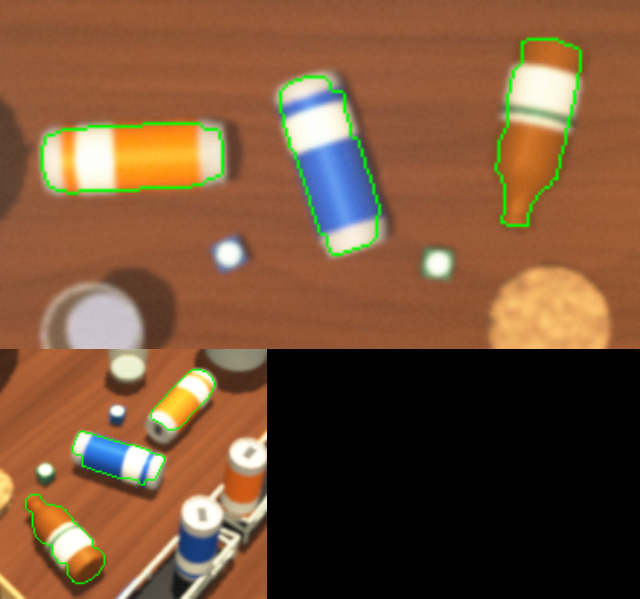

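The contours fit well, and axis heights come out near 27 mm. Next is the pose planner, starting with the bottle's pre-grasp.

```bash
cat > plan.py <<'E'
from h import *
from scipy.spatial.transform import Rotation as Ro
Z=np.array([0,0,1.])
def frame(c,p,t):          # can axis c, perpendicular approach p, lean t deg
    t=np.radians(t); z=-np.sin(t)*c+np.cos(t)*p; y=np.cross(c,p); return Ro.from_matrix(np.c_[np.cross(y,z),y,z])
def yaw(a): a=np.radians(a); return np.array([np.cos(a),np.sin(a),0])
OBJ={'bottle':((497,-154),168.8,9.5,(423,-302)),'blue':((471,2),-161.6,20,(658,-164)),'orange':((473,153.5),-86.2,20,(650,169))}
def lying(n,t=30,h=27):
    m,a,o,_=OBJ[n]; c=yaw(a); R=frame(c,-Z,t); return np.array([*m,h])+o*c, R
def stand(n,psi,gz,t=30):
    return np.array([*OBJ[n][3],gz]), frame(Z,yaw(psi),t)
def show(g,R,tag=''):      # grasp point g, orientation R -> shares from the present pose
    o=robot.get_obs(); p=np.array(g)+19*R.as_matrix()[:,2]
    d=p-o['tool_pos']; w=(R*Ro.from_quat(o['orientation']).inv()).as_rotvec()
    print(tag,'tcp',p.round(1),'shift',(d/750).round(3).tolist(),'turn',(w/np.pi).round(3).tolist(),'rows',round(max(np.linalg.norm(d)/62.5,np.degrees(np.linalg.norm(w))/10.7),1))
def st():
    o=robot.get_obs(); print('t',round(o['time'],2),'q',o['q'].round(2).tolist(),'tcp',o['tool_pos'].round(1).tolist(),'F',o['force'].round(1).tolist(),'gap',round(o['finger_gap'],1),'grip',round(o['gripper_force'],1))
E
python3 - <<'E'
from plan import *
st(); g,R=lying('bottle'); show(g+[0,0,110],R)
E
```

```text
t 0.4 q [-1.21, 0.13, -0.04, 1.41, 0.0, 1.57] tcp [183.3, -491.9, 231.2] F [0.8, 0.4, -0.4] gap 85.8 grip 0.0
 tcp [ 497.  -154.   120.5] shift [0.418, 0.45, -0.148] turn [0.014, -0.168, -0.172] rows 7.6
```

carry_out(series=[[[0.418,0.45,0],[0.014,-0.168,-0.172],0.9],[[0.418,0.45,0],[0.014,-0.168,-0.172],0.9],[[0.418,0.45,0],[0.014,-0.168,-0.172],0.9],[[0.418,0.45,0],[0.014,-0.168,-0.172],0.9],[[0.418,0.45,0],[0.014,-0.168,-0.172],0.9]])

```text
time: 1.02
tool_pos: [393.5, -262.7, 230.3]
orientation: [0.961, -0.097, 0.258, 0.025]
force: [1.1, -0.5, 0.5]
finger_gap: 81.1
gripper_force: 0.0
```

```bash
python3 - <<'E'
from plan import *
st(); g,R=lying('bottle'); show(g+[0,0,110],R)
E
```

```text
t 1.02 q [-0.76, -0.35, -0.58, 0.89, 0.27, 2.65] tcp [393.5, -262.7, 230.3] F [1.1, -0.5, 0.5] gap 81.1 grip 0.0
 tcp [ 497.  -154.   120.5] shift [0.138, 0.145, -0.146] turn [-0.001, 0.0, 0.001] rows 3.0
```

carry_out(series=[[[0.138,0.145,-0.146],[0,0,0],0.75],[[0.138,0.145,-0.146],[0,0,0],0.75],[[0.138,0.145,-0.146],[0,0,0],0.75],[[0.138,0.145,-0.146],[0,0,0],0.75],[[0.138,0.145,-0.146],[0,0,0],0.75]])

```text
time: 1.65
tool_pos: [498.1, -155.8, 122.1]
orientation: [0.961, -0.094, 0.257, 0.025]
force: [1.9, 0.2, 0.4]
finger_gap: 74.8
gripper_force: 0.0
```

```bash
python3 - <<'E'
from plan import *
st(); g,R=lying('bottle'); show(g,R)
c=grab('wrist','w1.png'); m=np.array([497,-154,27.]); a=yaw(168.8)
print([proj(c,m+k*a).round().tolist() for k in(-72.5,9.5,72.5)])
E
```

```text
t 1.65 q [-0.35, -0.25, -0.76, 0.54, 0.08, 3.01] tcp [498.1, -155.8, 122.1] F [1.9, 0.2, 0.4] gap 74.8 grip 0.0
 tcp [ 497.  -154.    10.5] shift [-0.002, 0.002, -0.149] turn [-0.0, -0.0, -0.0] rows 1.8
[[317.0, 213.0], [317.0, 332.0], [317.0, 436.0]]
```

View pics/w1.png

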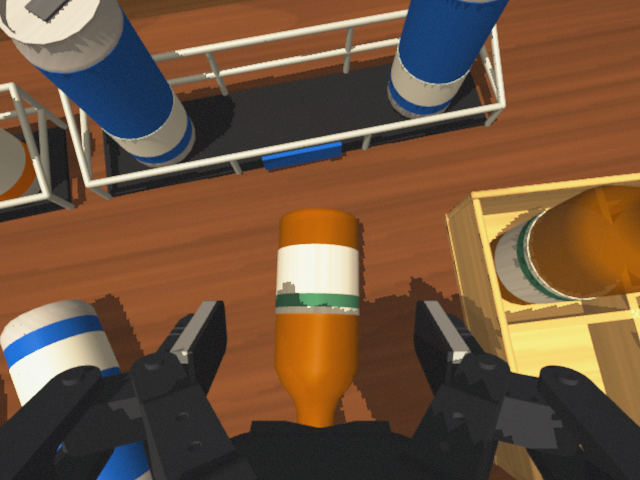

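The wrist view shows the bottle centred at column 317, with its bottom at (317,209) as predicted (213). I'll descend and grip.

carry_out(series=[[[-0.001,0.002,-0.075],[0,0,0],0.75],[[-0.002,0.002,-0.12],[0,0,0],0.75],[[-0.002,0.002,-0.149],[0,0,0],0.75],[[-0.002,0.002,-0.149],[0,0,0],0.75],[[-0.002,0.002,-0.149],[0,0,0],0.2]], force=60)

```text
time: 2.33
tool_pos: [497.6, -155.8, 12.0]
orientation: [0.961, -0.095, 0.259, 0.025]
force: [0.3, 0.9, 0.4]
finger_gap: 58.5
gripper_force: 0.2
```

carry_out(series=[[[0,0,0],[0,0,0],-0.2],[[0,0,0],[0,0,0],-0.2],[[0,0,0],[0,0,0],-0.2],[[0,0,0],[0,0,0],-0.2]], force=60)

```text
time: 2.82
tool_pos: [498.0, -155.6, 12.4]
orientation: [0.961, -0.095, 0.259, 0.026]
force: [-5.2, -2.0, 7.3]
finger_gap: 53.6
gripper_force: 63.1
```

```bash
python3 - <<'E'
from plan import *
st()
E
```

```text
t 2.83 q [-0.34, -0.13, -0.94, 0.23, 0.07, 3.01] tcp [498.0, -155.6, 12.4] F [-5.2, -2.0, 7.3] gap 53.6 grip 63.1
```

carry_out(series=[[[-0.01,0,0.03],[0,0,0],-0.2],[[-0.04,0,0.1],[0,0,0],-0.2],[[-0.08,0.02,0.18],[0,0,0],-0.2],[[-0.1,0.03,0.26],[0,0,0],-0.2],[[-0.1,0.03,0.28],[0,0,0],-0.2]])

```text
time: 3.45
tool_pos: [421.9, -131.9, 225.8]
orientation: [0.96, -0.094, 0.261, 0.025]
force: [0.8, -0.3, -2.2]
finger_gap: 53.1
gripper_force: 64.3
```

```bash
cat >> plan.py <<'E'
def mid(psi,dep,spin): return frame(Z,yaw(psi),dep)*Ro.from_euler('z',spin,degrees=True)
E
python3 - <<'E'
from plan import *
st(); show([410,-150,245],mid(-25,45,90),'mid')
E
```

```text
t 3.45 q [-0.36, -0.47, -0.66, 0.85, 0.08, 3.0] tcp [421.9, -131.9, 225.8] F [0.8, -0.3, -2.2] gap 53.1 grip 64.3
mid tcp [ 422.2 -155.7  231.6] shift [0.0, -0.032, 0.008] turn [-0.304, 0.034, 0.326] rows 7.5
```

carry_out(series=[[[0,-0.016,0.004],[-0.152,0.017,0.163],-0.2],[[0,-0.016,0.004],[-0.152,0.017,0.163],-0.2],[[0,-0.016,0.004],[-0.152,0.017,0.163],-0.2],[[0,-0.016,0.004],[-0.152,0.017,0.163],-0.2],[[0,-0.016,0.004],[-0.152,0.017,0.163],-0.2]])

```text
time: 4.08
tool_pos: [420.9, -143.3, 222.8]
orientation: [0.928, 0.213, 0.245, 0.185]
force: [0.5, 0.7, -2.3]
finger_gap: 53.4
gripper_force: 64.1
```

carry_out(series=[[[0,-0.016,0.004],[-0.152,0.017,0.163],-0.2],[[0,-0.016,0.004],[-0.152,0.017,0.163],-0.2],[[0,-0.016,0.004],[-0.152,0.017,0.163],-0.2],[[0,-0.016,0.004],[-0.152,0.017,0.163],-0.2],[[0,-0.016,0.004],[-0.152,0.017,0.163],-0.2]])

```text
time: 4.7
tool_pos: [420.9, -155.9, 225.5]
orientation: [0.781, 0.493, 0.203, 0.324]
force: [-0.4, 0.4, -2.6]
finger_gap: 53.2
gripper_force: 64.1
```

```bash
python3 - <<'E'
from plan import *
st(); g,R=stand('bottle',-38,89.5); show([400,-285,240],R,'above')
E
```

```text
t 4.7 q [-0.27, -0.64, -0.88, 0.56, -0.12, 1.69] tcp [420.9, -155.9, 225.5] F [-0.4, 0.4, -2.6] gap 53.2 grip 64.1
above tcp [ 413.  -295.1  230.5] shift [-0.011, -0.186, 0.007] turn [-0.366, 0.151, 0.246] rows 7.8
```

carry_out(series=[[[-0.005,-0.093,0.004],[-0.183,0.076,0.123],-0.2],[[-0.005,-0.093,0.004],[-0.183,0.076,0.123],-0.2],[[-0.005,-0.093,0.004],[-0.183,0.076,0.123],-0.2],[[-0.005,-0.093,0.004],[-0.183,0.076,0.123],-0.2],[[-0.005,-0.093,0.004],[-0.183,0.076,0.123],-0.2]])

```text
time: 5.32
tool_pos: [417.8, -225.2, 228.5]
orientation: [0.569, 0.703, 0.021, 0.425]
force: [-0.1, 0.1, -2.2]
finger_gap: 53.6
gripper_force: 64.2
```

carry_out(series=[[[-0.005,-0.093,0.004],[-0.183,0.076,0.123],-0.2],[[-0.005,-0.093,0.004],[-0.183,0.076,0.123],-0.2],[[-0.005,-0.093,0.004],[-0.183,0.076,0.123],-0.2],[[-0.005,-0.093,0.004],[-0.183,0.076,0.123],-0.2],[[-0.005,-0.093,0.004],[-0.183,0.076,0.123],-0.2]])

```text
time: 5.95
tool_pos: [413.6, -295.4, 231.0]
orientation: [0.282, 0.82, -0.163, 0.471]
force: [-0.5, -0.1, -2.5]
finger_gap: 53.4
gripper_force: 64.4
```

```bash
python3 - <<'E'
from plan import *
st(); g,R=stand('bottle',-38,89.5); show(g+[0,0,80],R,'above'); show(g,R,'at')
S=grab('scene');T=grab('top'); W=grab('wrist')
a=cv2.resize(T[0][150:350,370:570],(400,400));b=cv2.resize(S[0][250:430,120:300],(400,400))
cv2.imwrite('pics/b2.png',np.vstack([np.hstack([a,b])])[:,:,::-1])
cv2.imwrite('pics/w2.png',W[0][:,:,::-1])
E
```

```text
t 5.95 q [-0.58, -0.64, -1.07, 0.1, -0.08, 0.04] tcp [413.6, -295.4, 231.0] F [-0.5, -0.1, -2.5] gap 53.4 grip 64.4
above tcp [ 436.  -312.1  160. ] shift [0.03, -0.022, -0.095] turn [-0.0, -0.001, 0.0] rows 1.2
at tcp [ 436.  -312.1   80. ] shift [0.03, -0.022, -0.201] turn [-0.0, -0.001, 0.0] rows 2.5
```

View pics/b2.png

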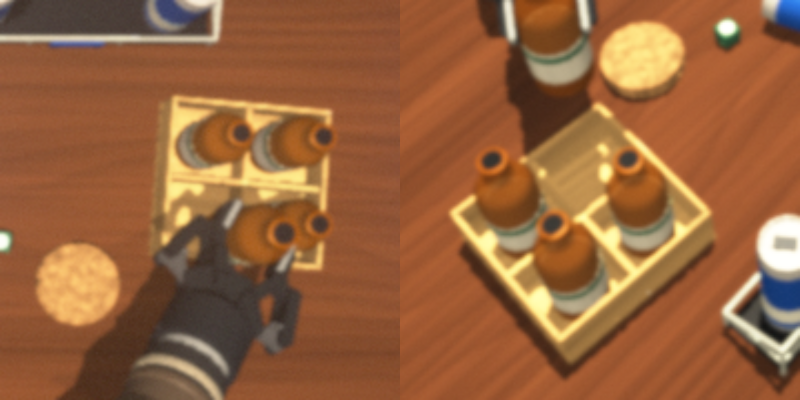

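```bash
python3 - <<'E'
from plan import *
T=grab('top');S=grab('scene')
print(onz(T,512.5,266.5,303).round(1), 'expect 400.6 -285.3')
o=robot.get_obs();R=Ro.from_quat(o['orientation']).as_matrix();g=o['tool_pos']-19*R[:,2];print(g.round(1))
# base ellipse predicted in scene: axis point at bottom
print('base in b2 crop', (proj(S,g-[0,0,82])-[120,250])*400/180+[400,0], 'free cell', (proj(S,[423,-302,5])-[120,250])*400/180+[400,0],(proj(T,[423,-302,5])-[370,150])*2)
e=[(462,-347.5)+np.array([[.997,.075],[-.073,.997]])@np.array(v) for v in((-87.5,87.5),(-87.5,0),(0,87.5),(0,0),(87.5,87.5))]
print('rim pts top',[((proj(T,[*p,55])-[370,150])*2).round().tolist() for p in e]);print('rim scene',[((proj(S,[*p,55])-[120,250])*400/180+[400,0]).round().tolist() for p in e])
E
```

```text
[ 401.8 -290.5  303. ] expect 400.6 -285.3
[ 401.6 -285.5  242.4]
base in b2 crop [565.70260348  72.00117762] free cell [595.22530247 180.40623086] [192.6135473  218.31201371]
rim pts top [[163.0, 255.0], [243.0, 262.0], [168.0, 175.0], [248.0, 182.0], [173.0, 95.0]]
rim scene [[596.0, 101.0], [524.0, 154.0], [650.0, 153.0], [578.0, 211.0], [709.0, 210.0]]
```

carry_out(series=[[[0.03,-0.022,-0.03],[0,0,0],-0.2],[[0.03,-0.022,-0.08],[0,0,0],-0.2],[[0.03,-0.022,-0.12],[0,0,0],-0.2],[[0.03,-0.022,-0.16],[0,0,0],-0.2],[[0.03,-0.022,-0.18],[0,0,0],-0.2]])

```text
time: 6.82
tool_pos: [442.0, -315.1, 102.8]
orientation: [0.281, 0.822, -0.163, 0.467]
force: [-0.2, 0.5, -3.2]
finger_gap: 53.5
gripper_force: 64.5
```

carry_out(series=[[[0,0,-0.005],[0,0,0],-0.2],[[0,0,-0.01],[0,0,0],-0.2],[[0,0,-0.015],[0,0,0],-0.2],[[0,0,-0.018],[0,0,0],-0.2],[[0,0,-0.02],[0,0,0],-0.2]])

```text
time: 7.45
tool_pos: [445.5, -317.4, 93.7]
orientation: [0.281, 0.824, -0.163, 0.464]
force: [0.0, 0.0, -2.6]
finger_gap: 53.5
gripper_force: 64.5
```

```bash
python3 - <<'E'
from plan import *
st(); g,R=stand('bottle',-38,89.5); show(g,R,'at')
E
```

```text
t 7.45 q [-0.58, -0.29, -1.26, -0.43, -0.07, 0.04] tcp [445.5, -317.4, 93.7] F [0.0, 0.0, -2.6] gap 53.5 grip 64.5
at tcp [ 436.  -312.1   80. ] shift [-0.013, 0.007, -0.018] turn [-0.002, -0.006, -0.0] rows 0.3
```

The pose stopped short: joint 3 is at its limit, with the elbow fully folded. I'll lift a little, bring the tool in from the +y side instead, and lower again.

carry_out(series=[[[-0.005,0.003,0.04],[0,0,0],-0.2],[[-0.012,0.007,0.09],[0,0,0],-0.2],[[-0.012,0.007,0.1],[0,0,0],-0.2]])

```text
time: 7.82
tool_pos: [437.6, -312.9, 173.1]
orientation: [0.281, 0.823, -0.163, 0.467]
force: [0.7, 0.1, -2.0]
finger_gap: 53.6
gripper_force: 64.6
```

```bash
python3 - <<'E'
from plan import *
st(); g,R=stand('bottle',-95,90); show(g+[0,0,75],R,'above')
E
```

```text
t 7.83 q [-0.58, -0.49, -1.14, -0.12, -0.07, 0.04] tcp [437.6, -312.9, 173.1] F [0.7, 0.1, -2.0] gap 53.6 grip 64.6
above tcp [ 421.6 -318.4  155.5] shift [-0.021, -0.007, -0.023] turn [-0.003, -0.004, -0.317] rows 5.3
```

carry_out(series=[[[-0.004,-0.003,0],[0,0,-0.06],-0.2],[[-0.008,-0.005,0],[0,0,-0.118],-0.2],[[-0.012,-0.007,0],[0,0,-0.176],-0.2],[[-0.016,-0.008,0],[0,0,-0.234],-0.2],[[-0.02,-0.008,0],[0,0,-0.29],-0.2]])

```text
time: 8.45
tool_pos: [422.7, -317.4, 165.5]
orientation: [0.605, 0.629, -0.342, 0.349]
force: [0.3, -0.8, -3.3]
finger_gap: 53.3
gripper_force: 64.5
```

```bash
python3 - <<'E'
from plan import *
st(); g,R=stand('bottle',-95,90); show(g+[0,0,40],R,'above');show(g,R,'at')
T=grab('top');S=grab('scene')
a=cv2.resize(T[0][150:350,370:570],(400,400));b=cv2.resize(S[0][250:430,120:300],(400,400))
cv2.imwrite('pics/b3.png',np.hstack([a,b])[:,:,::-1])
E
```

```text
t 8.45 q [-0.16, -0.05, -0.71, 0.62, -0.99, 1.22] tcp [422.7, -317.4, 165.5] F [0.3, -0.8, -3.3] gap 53.3 grip 64.5
above tcp [ 421.6 -318.4  120.5] shift [-0.001, -0.001, -0.06] turn [-0.008, -0.002, -0.039] rows 0.7
at tcp [ 421.6 -318.4   80.5] shift [-0.001, -0.001, -0.113] turn [-0.008, -0.002, -0.039] rows 1.4
```

View pics/b3.png

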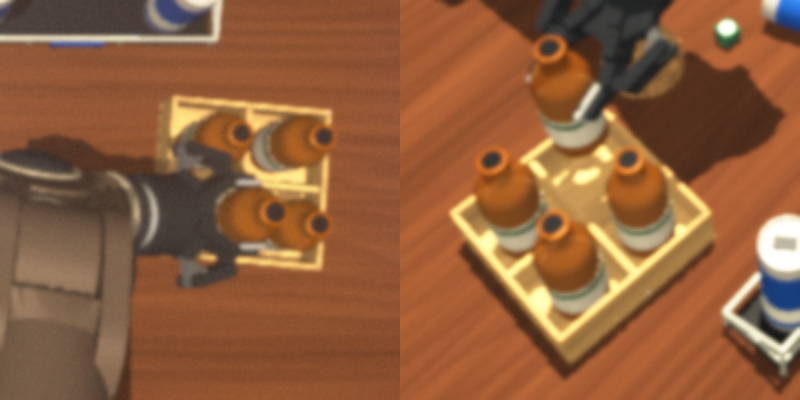

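The bottle hangs upright over the free cell (mouth at crop (548,47) in the scene view), and the arm is now well inside its joint ranges. I'll lower it.

carry_out(series=[[[-0.002,-0.001,-0.025],[-0.004,-0.002,0],-0.2],[[-0.002,-0.001,-0.05],[-0.008,-0.002,0],-0.2],[[-0.002,-0.001,-0.075],[-0.008,-0.002,0],-0.2],[[-0.002,-0.001,-0.095],[-0.008,-0.002,0],-0.2],[[-0.002,-0.001,-0.103],[-0.008,-0.002,0],-0.2]])

```text
time: 9.18
tool_pos: [419.5, -319.0, 88.0]
orientation: [0.6, 0.625, -0.347, 0.359]
force: [-0.9, 0.9, -2.4]
finger_gap: 53.5
gripper_force: 64.6
```

carry_out(series=[[[0,0,-0.003],[0,0,0],-0.2],[[0,0,-0.006],[0,0,0],-0.2],[[0,0,-0.009],[0,0,0],-0.2],[[0,0,-0.011],[0,0,0],-0.2],[[0,0,-0.011],[0,0,0],-0.2]])

```text
time: 9.8
tool_pos: [420.5, -319.0, 81.3]
orientation: [0.601, 0.624, -0.347, 0.359]
force: [0.3, -0.6, -2.1]
finger_gap: 53.2
gripper_force: 64.6
```

```bash
python3 - <<'E'
from plan import *
st(); g,R=stand('bottle',-90,90); show(g,R,'at')
E
```

```text
t 9.8 q [-0.15, 0.05, -0.85, 0.36, -1.02, 1.2] tcp [420.5, -319.0, 81.3] F [0.3, -0.6, -2.1] gap 53.2 grip 64.6
at tcp [ 423.  -318.5   80.5] shift [0.003, 0.001, -0.001] turn [-0.0, -0.001, -0.012] rows 0.2
```

carry_out(series=[[[0.001,0,-0.002],[0,0,0],-0.2],[[0.001,0,-0.003],[0,0,0],-0.2],[[0.001,0,-0.005],[0,0,0],-0.2],[[0.001,0,-0.005],[0,0,0],-0.2]])

```text
time: 10.3
tool_pos: [421.1, -319.0, 77.4]
orientation: [0.601, 0.624, -0.347, 0.359]
force: [1.0, 0.7, -2.7]
finger_gap: 53.6
gripper_force: 64.6
```

carry_out(series=[[[0,0,-0.002],[0,0,0],-0.2],[[0,0,-0.003],[0,0,0],-0.2],[[0,0,-0.005],[0,0,0],-0.2],[[0,0,-0.005],[0,0,0],-0.2]])

```text
time: 10.8
tool_pos: [421.1, -319.0, 73.7]
orientation: [0.601, 0.624, -0.347, 0.359]
force: [0.1, -0.1, -2.5]
finger_gap: 53.7
gripper_force: 64.6
```

carry_out(series=[[[0,0,-0.002],[0,0,0],-0.2],[[0,0,-0.003],[0,0,0],-0.2],[[0,0,-0.004],[0,0,0],-0.2],[[0,0,-0.004],[0,0,0],-0.2]])

```text
time: 11.3
tool_pos: [421.6, -319.8, 73.5]
orientation: [0.6, 0.622, -0.349, 0.361]
force: [-5.0, 5.1, 11.2]
finger_gap: 53.5
gripper_force: 65.6
```

```bash
python3 - <<'E'
from plan import *
st()
T=grab('top');S=grab('scene')
a=cv2.resize(T[0][200:320,420:540],(400,400));b=cv2.resize(S[0][250:430,120:300],(400,400))
cv2.imwrite('pics/b4.png',np.hstack([a,b])[:,:,::-1])
E
```

```text
t 11.3 q [-0.15, 0.07, -0.86, 0.33, -1.02, 1.2] tcp [421.6, -319.8, 73.5] F [-5.0, 5.1, 11.2] gap 53.5 grip 65.6
```

View pics/b4.png

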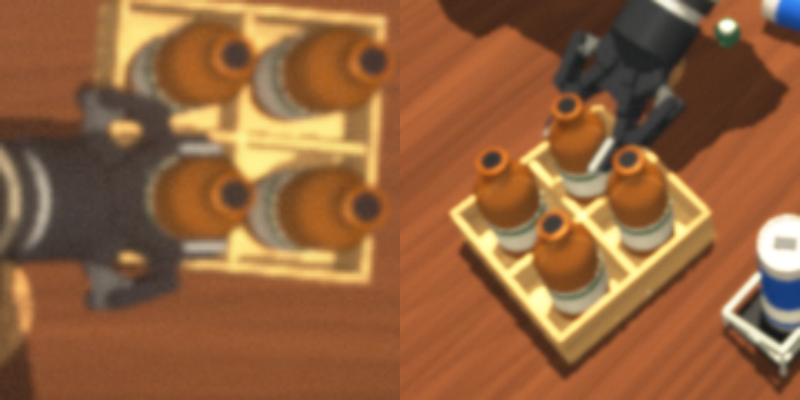

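carry_out(series=[[[0,0,0.003],[0,0,0],0.3],[[0,0,0.003],[0,0,0],0.45],[[0,0,0.003],[0,0,0],0.6],[[0,0,0.003],[0,0,0],0.6],[[0,0,0.003],[0,0,0],0.6]])

```text
time: 12.02
tool_pos: [421.1, -319.0, 72.9]
orientation: [0.601, 0.624, -0.347, 0.359]
force: [-0.0, 0.4, 0.1]
finger_gap: 68.1
gripper_force: 0.0
```

carry_out(series=[[[0,0.017,0.01],[0,0,0],0.6],[[0,0.045,0.026],[0,0,0],0.6],[[0,0.08,0.046],[0,0,0],0.6],[[0,0.115,0.09],[0,0,0],0.6],[[0,0.13,0.15],[0,0,0],0.6]])

```text
time: 12.65
tool_pos: [420.9, -220.4, 185.8]
orientation: [0.6, 0.625, -0.348, 0.358]
force: [1.8, 0.6, -0.2]
finger_gap: 68.5
gripper_force: 0.0
```

```bash
python3 - <<'E'
from plan import *
st(); g,R=lying('blue'); show(g+[0,0,110],R)
from m import mask
T=grab('top');S=grab('scene')
a=cv2.resize(T[0][130:310,200:540],(755,400));b=cv2.resize(S[0][180:410,130:460],(287,200))
o=np.zeros((600,755,3),np.uint8);o[:400]=a;o[400:,:287]=b;cv2.imwrite('pics/c1.png',o[:,:,::-1])
# mouth / dark hole centres top view
h=cv2.cvtColor(T[0],cv2.COLOR_RGB2HSV); m=cv2.inRange(h,np.array([0,0,0]),np.array([180,255,75])); z=np.zeros_like(m); z[195:285,455:545]=m[195:285,455:545]
for k in cv2.findContours(z,0,2)[0]:
    if 5<cv2.contourArea(k)<90: p=cv2.minEnclosingCircle(k)[0]; print('mouth',np.round(p,1),onz(T,*p,150).round(1))
E
```

```text
t 12.65 q [0.09, 0.02, -0.59, 1.05, -1.04, 1.66] tcp [420.9, -220.4, 185.8] F [1.8, 0.6, -0.2] gap 68.5 grip 0.0
 tcp [461.   -1.3 120.5] shift [0.053, 0.292, -0.087] turn [0.434, -0.302, -0.319] rows 10.4
```

carry_out(series=[[[0.026,0.146,0],[0.217,-0.151,-0.16],0.7],[[0.026,0.146,0],[0.217,-0.151,-0.16],0.7],[[0.026,0.146,0],[0.217,-0.151,-0.16],0.7],[[0.026,0.146,0],[0.217,-0.151,-0.16],0.7],[[0.026,0.146,0],[0.217,-0.151,-0.16],0.7]])

```text
time: 13.48
tool_pos: [440.8, -111.9, 184.3]
orientation: [0.871, 0.449, -0.065, 0.187]
force: [-0.4, -1.4, -0.1]
finger_gap: 72.3
gripper_force: 0.0
```

carry_out(series=[[[0.026,0.146,0],[0.217,-0.151,-0.16],0.7],[[0.026,0.146,0],[0.217,-0.151,-0.16],0.7],[[0.026,0.146,0],[0.217,-0.151,-0.16],0.7],[[0.026,0.146,0],[0.217,-0.151,-0.16],0.7],[[0.026,0.146,0],[0.217,-0.151,-0.16],0.7]])

```text
time: 14.1
tool_pos: [460.0, -2.7, 184.4]
orientation: [0.956, 0.176, 0.232, -0.025]
force: [0.2, -0.8, -0.0]
finger_gap: 72.9
gripper_force: 0.0
```

```bash
python3 - <<'E'
from plan import *
from m2 import objmask
st(); g,R=lying('blue'); show(g+[0,0,60],R);show(g,R)
W=grab('wrist','w5.png'); m=np.array([471,2,27.]); a=yaw(-161.6)
print([proj(W,m+k*a).round().tolist() for k in(-67.5,20,67.5)])
h=cv2.cvtColor(W[0],cv2.COLOR_RGB2HSV);m=cv2.inRange(h,np.array([95,90,60]),np.array([130,255,255]));m[420:]=0
for k in cv2.findContours(m,0,2)[0]:
    if cv2.contourArea(k)>150: print([np.round(v,1).tolist() for v in cv2.minAreaRect(k)])
E
```

```text
t 14.2 q [-0.12, -0.35, -0.66, 0.83, 0.18, 2.69] tcp [457.4, -3.9, 182.4] F [-0.4, -0.4, 0.4] gap 72.8 grip 0.0
 tcp [461.   -1.3  70.5] shift [0.005, 0.004, -0.149] turn [0.017, -0.014, -0.01] rows 1.8
 tcp [461.   -1.3  10.5] shift [0.005, 0.004, -0.229] turn [0.017, -0.014, -0.01] rows 2.8
[[315.0, 210.0], [312.0, 313.0], [309.0, 373.0]]
[[310.7, 313.5], [64.5, 87.6], 1.4]
[[314.1, 230.4], [60.4, 17.3], 1.9]
[[542.2, 201.3], [76.4, 12.6], 19.3]
[[436.3, 133.8], [56.6, 23.0], 35.7]
[[470.3, 92.2], [75.2, 80.5], 34.1]
[[556.0, 4.0], [8.0, 36.0], 90.0]
```

The blue can's axis in the wrist view (columns 311–314) matches the prediction, so I'll descend and grip.

carry_out(series=[[[0.003,0.003,-0.07],[0.017,-0.014,-0.01],0.7],[[0.005,0.004,-0.14],[0.017,-0.014,-0.01],0.7],[[0.005,0.004,-0.195],[0.017,-0.014,-0.01],0.7],[[0.005,0.004,-0.225],[0.017,-0.014,-0.01],0.7],[[0.005,0.004,-0.228],[0.017,-0.014,-0.01],0.7]], force=60)

```text
time: 14.88
tool_pos: [462.8, 1.0, 12.1]
orientation: [0.953, 0.158, 0.254, -0.042]
force: [0.9, -0.1, -0.0]
finger_gap: 72.4
gripper_force: 0.0
```

carry_out(series=[[[0,0,0],[0,0,0],0.3],[[0,0,0],[0,0,0],-0.2],[[0,0,0],[0,0,0],-0.2],[[0,0,0],[0,0,0],-0.2],[[0,0,0],[0,0,0],-0.2]], force=60)

```text
time: 15.5
tool_pos: [465.1, 0.4, 16.0]
orientation: [0.952, 0.157, 0.258, -0.042]
force: [-0.2, -0.7, 6.4]
finger_gap: 51.3
gripper_force: 63.1
```

carry_out(series=[[[0,0,0.03],[0,0,0],-0.2],[[-0.01,0,0.1],[0,0,0],-0.2],[[-0.02,0,0.18],[0,0,0],-0.2],[[-0.02,0,0.25],[0,0,0],-0.2],[[-0.02,0,0.25],[0,0,0],-0.2]])

```text
time: 16.12
tool_pos: [450.7, 0.1, 206.8]
orientation: [0.952, 0.157, 0.26, -0.041]
force: [0.7, 0.1, -1.9]
finger_gap: 50.8
gripper_force: 63.9
```

```bash
python3 - <<'E'
from plan import *
st(); show([470,-50,240],mid(0,45,90),'mid')
E
```

```text
t 16.12 q [-0.15, -0.41, -0.67, 0.83, 0.23, 2.72] tcp [450.7, 0.1, 206.8] F [0.7, 0.1, -1.9] gap 50.8 grip 63.9
mid tcp [483.4 -50.  226.6] shift [0.044, -0.067, 0.026] turn [-0.283, -0.108, 0.301] rows 7.2
```

carry_out(series=[[[0.022,-0.034,0.013],[-0.142,-0.054,0.15],-0.2],[[0.022,-0.034,0.013],[-0.142,-0.054,0.15],-0.2],[[0.022,-0.034,0.013],[-0.142,-0.054,0.15],-0.2],[[0.022,-0.034,0.013],[-0.142,-0.054,0.15],-0.2],[[0.022,-0.034,0.013],[-0.142,-0.054,0.15],-0.2]])

```text
time: 16.75
tool_pos: [463.6, -24.6, 208.6]
orientation: [0.852, 0.428, 0.276, 0.121]
force: [-0.3, -0.0, -2.6]
finger_gap: 51.0
gripper_force: 64.0
```

carry_out(series=[[[0.022,-0.034,0.013],[-0.142,-0.054,0.15],-0.2],[[0.022,-0.034,0.013],[-0.142,-0.054,0.15],-0.2],[[0.022,-0.034,0.013],[-0.142,-0.054,0.15],-0.2],[[0.022,-0.034,0.013],[-0.142,-0.054,0.15],-0.2],[[0.022,-0.034,0.013],[-0.142,-0.054,0.15],-0.2]])

```text
time: 17.38
tool_pos: [480.8, -50.6, 219.4]
orientation: [0.656, 0.651, 0.267, 0.272]
force: [-0.6, -0.7, -3.4]
finger_gap: 51.5
gripper_force: 64.2
```

```bash
python3 - <<'E'
from plan import *
st(); g,R=stand('blue',-10,90); show([590,-150,240],R,'above')
E
```

```text
t 17.38 q [-0.17, -0.56, -0.86, 0.49, 0.11, 1.45] tcp [480.8, -50.6, 219.4] F [-0.6, -0.7, -3.4] gap 51.5 grip 64.2
above tcp [ 606.2 -152.9  230.5] shift [0.167, -0.136, 0.015] turn [-0.396, -0.029, 0.26] rows 8.0
```

carry_out(series=[[[0.084,-0.068,0.015],[-0.198,-0.015,0.13],-0.2],[[0.084,-0.068,0.015],[-0.198,-0.015,0.13],-0.2],[[0.084,-0.068,0.015],[-0.198,-0.015,0.13],-0.2],[[0.084,-0.068,0.015],[-0.198,-0.015,0.13],-0.2],[[0.084,-0.068,0.015],[-0.198,-0.015,0.13],-0.2]])

```text
time: 18.0
tool_pos: [544.4, -101.1, 231.0]
orientation: [0.392, 0.813, 0.122, 0.413]
force: [0.5, 0.6, -2.6]
finger_gap: 51.5
gripper_force: 64.2
```

carry_out(series=[[[0.084,-0.068,0],[-0.198,-0.015,0.13],-0.2],[[0.084,-0.068,0],[-0.198,-0.015,0.13],-0.2],[[0.084,-0.068,0],[-0.198,-0.015,0.13],-0.2],[[0.084,-0.068,0],[-0.198,-0.015,0.13],-0.2],[[0.084,-0.068,0],[-0.198,-0.015,0.13],-0.2]])

```text
time: 18.62
tool_pos: [607.5, -152.8, 231.1]
orientation: [0.076, 0.863, -0.041, 0.498]
force: [-0.8, 0.2, -2.8]
finger_gap: 51.2
gripper_force: 64.6
```

```bash
cat > lane.py <<'E'
from plan import *
W=grab('wrist','w_lane.png'); st()
E
python3 - <<'E'
from plan import *
st(); g,R=stand('blue',-10,89); show(g+[0,0,60],R,'above'); show(g,R,'at')
S=grab('scene','s6.png');T=grab('top','t6.png');W=grab('wrist','w6.png')
# held can: silver/white lid of it and coloured body tilt in scene
o=robot.get_obs();Rm=Ro.from_quat(o['orientation']).as_matrix();gp=o['tool_pos']-19*Rm[:,2]
for n,c in(('S',S),('T',T)): print(n,'lid pred',proj(c,gp+[0,0,50]).round(),'base pred',proj(c,gp-[0,0,84]).round())
a=cv2.resize(T[0][90:240,300:500],(533,400));b=cv2.resize(S[0][160:420,220:420],(267,347))
o=np.zeros((400,800,3),np.uint8);o[:,:533]=a;o[:347,533:]=b;cv2.imwrite('pics/c6.png',o[:,:,::-1])
E
```

```text
t 18.62 q [-0.3, -0.33, -0.94, -0.08, 0.11, -0.06] tcp [607.5, -152.8, 231.1] F [-0.8, 0.2, -2.8] gap 51.2 grip 64.6
above tcp [ 674.2 -166.9  139.5] shift [0.089, -0.019, -0.122] turn [-0.002, 0.0, -0.001] rows 1.8
at tcp [ 674.2 -166.9   79.5] shift [0.089, -0.019, -0.202] turn [-0.002, 0.0, -0.001] rows 2.7
S lid pred [308. 250.] base pred [308. 291.]
T lid pred [429. 156.] base pred [413. 171.]
```

View pics/c6.png

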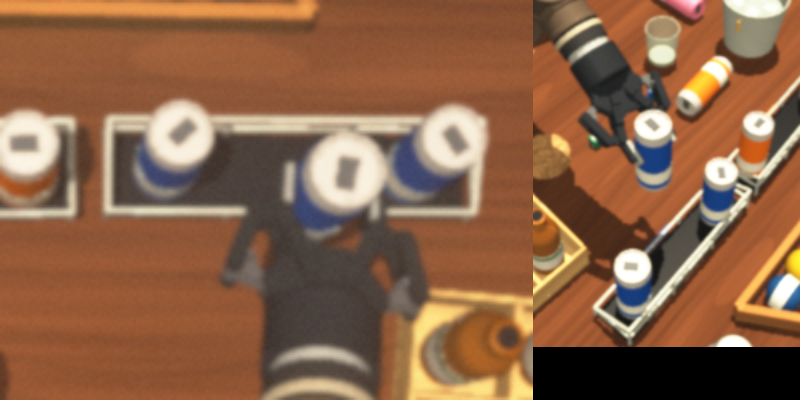

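The held can is upright: its lid is at top (429,155), against a prediction of (429,156). I'll lower it into the blue lane.

carry_out(series=[[[0.05,-0.011,-0.03],[-0.002,0,0],-0.2],[[0.089,-0.019,-0.07],[-0.002,0,0],-0.2],[[0.089,-0.019,-0.12],[-0.002,0,0],-0.2],[[0.089,-0.019,-0.16],[-0.002,0,0],-0.2],[[0.089,-0.019,-0.188],[-0.002,0,0],-0.2]])

```text
time: 19.4
tool_pos: [675.0, -166.6, 90.4]
orientation: [0.073, 0.862, -0.044, 0.499]
force: [1.1, 0.4, -3.3]
finger_gap: 51.0
gripper_force: 64.9
```

carry_out(series=[[[0,0,-0.002],[0,0,0],-0.2],[[0,0,-0.004],[0,0,0],-0.2],[[0,0,-0.006],[0,0,0],-0.2],[[0,0,-0.007],[0,0,0],-0.2],[[0,0,-0.007],[0,0,0],-0.2]])

```text
time: 20.02
tool_pos: [674.9, -166.8, 87.4]
orientation: [0.071, 0.862, -0.045, 0.5]
force: [0.2, 0.8, -2.1]
finger_gap: 51.5
gripper_force: 64.7
```

```bash
python3 - <<'E'
from plan import *
st(); g,R=stand('blue',-10,88); show(g,R,'at')
T=grab('top')
h=mask=None
g_=cv2.cvtColor(T[0],cv2.COLOR_RGB2HSV); m=cv2.inRange(g_,np.array([0,0,185]),np.array([180,50,255])); z=np.zeros_like(m); z[100:190,330:490]=m[100:190,330:490]
for k in cv2.findContours(z,0,2)[0]:
    if cv2.contourArea(k)>150: p=cv2.minAreaRect(k); print(np.round(p[0],1),np.round(p[1],1),onz(T,*p[0],143).round(1))
E
```

```text
t 20.02 q [-0.28, 0.07, -1.03, -0.58, 0.1, -0.06] tcp [674.9, -166.8, 87.4] F [0.2, 0.8, -2.1] gap 51.5 grip 64.7
at tcp [ 674.2 -166.9   78.5] shift [-0.001, -0.0, -0.012] turn [0.002, 0.001, -0.002] rows 0.1
[469.7 141.6] [24.6 21.2] [ 658.  -268.7  143. ]
[367. 140.] [21.5 23.3] [657.9 -59.  143. ]
[419.7 137.7] [23.4 21.4] [ 664.5 -166.5  143. ]
```

carry_out(series=[[[0,0,-0.003],[0,0,0],-0.2],[[0,0,-0.006],[0,0,0],-0.2],[[0,0,-0.008],[0,0,0],-0.2],[[0,0,-0.008],[0,0,0],-0.2]])

```text
time: 20.58
tool_pos: [674.5, -166.7, 80.1]
orientation: [0.071, 0.862, -0.045, 0.5]
force: [0.0, 0.8, -3.0]
finger_gap: 51.6
gripper_force: 64.7
```

carry_out(series=[[[0,0,-0.002],[0,0,0],-0.2],[[0,0,-0.004],[0,0,0],-0.2],[[0,0,-0.004],[0,0,0],-0.2]])

```text
time: 20.95
tool_pos: [674.6, -166.7, 77.4]
orientation: [0.071, 0.862, -0.045, 0.5]
force: [0.0, 0.3, -3.4]
finger_gap: 51.3
gripper_force: 64.7
```

carry_out(series=[[[0,0,-0.002],[0,0,0],-0.2],[[0,0,-0.004],[0,0,0],-0.2],[[0,0,-0.004],[0,0,0],-0.2]])

```text
time: 21.32
tool_pos: [676.0, -167.0, 77.1]
orientation: [0.071, 0.861, -0.045, 0.502]
force: [-2.9, 0.6, 5.5]
finger_gap: 50.9
gripper_force: 65.4
```

carry_out(series=[[[0,0,0],[0,0,0],0.3],[[0,0,0],[0,0,0],0.45],[[0,0,0],[0,0,0],0.6],[[0,0,0],[0,0,0],0.6],[[0,0,0],[0,0,0],0.6]])

```text
time: 21.95
tool_pos: [674.7, -166.7, 74.5]
orientation: [0.071, 0.862, -0.045, 0.5]
force: [0.1, 0.4, -0.1]
finger_gap: 68.3
gripper_force: 0.0
```

carry_out(series=[[[-0.017,0.003,0.01],[0,0,0],0.6],[[-0.05,0.009,0.029],[0,0,0],0.6],[[-0.1,0.018,0.06],[0,0,0],0.6],[[-0.15,0.03,0.1],[0,0,0],0.6],[[-0.18,0.04,0.15],[0,0,0],0.6]])

```text
time: 22.58
tool_pos: [537.4, -136.2, 186.0]
orientation: [0.071, 0.863, -0.045, 0.499]
force: [1.7, -1.4, 1.2]
finger_gap: 68.5
gripper_force: 0.0
```

```bash
cat > chk.py <<'E'
from plan import *
def lids(T,roi,z=139):
    x0,y0,x1,y1=roi;g_=cv2.cvtColor(T[0],cv2.COLOR_RGB2HSV); m=cv2.inRange(g_,np.array([0,0,185]),np.array([180,50,255])); q=np.zeros_like(m); q[y0:y1,x0:x1]=m[y0:y1,x0:x1]
    q=cv2.morphologyEx(q,cv2.MORPH_OPEN,cv2.getStructuringElement(cv2.MORPH_ELLIPSE,(11,11)))
    for k in cv2.findContours(q,0,2)[0]:
        if cv2.contourArea(k)>100: p=cv2.minAreaRect(k); print('lid',np.round(p[0],1),np.round(p[1],1),onz(T,*p[0],z).round(1))
E
python3 - <<'E'
from chk import *
st(); T=grab('top','t7.png'); lids(T,(180,100,490,190))
g,R=lying('orange'); show(g+[0,0,110],R)
from m2 import objmask
k=objmask(T,'orange',(225,210,308,258)); print([np.round(v,1).tolist() for v in cv2.minAreaRect(k)], onz(T,*cv2.minAreaRect(k)[0],27).round(1))
E
```

```text
t 22.57 q [-0.31, -0.46, -1.11, -0.13, 0.12, -0.08] tcp [537.4, -136.2, 186.0] F [1.7, -1.4, 1.2] gap 68.5 grip 0.0
 tcp [473.7 143.  120.5] shift [-0.086, 0.372, -0.098] turn [0.399, 0.358, -0.33] rows 10.6
[[265.0, 233.5], [23.1, 62.5], 86.8] [473.5 153.5  27. ]
```

carry_out(series=[[[-0.043,0.186,0.01],[0.2,0.179,-0.165],0.7],[[-0.043,0.186,0.01],[0.2,0.179,-0.165],0.7],[[-0.043,0.186,0.01],[0.2,0.179,-0.165],0.7],[[-0.043,0.186,0.01],[0.2,0.179,-0.165],0.7],[[-0.043,0.186,0.01],[0.2,0.179,-0.165],0.7]])

```text
time: 23.35
tool_pos: [508.2, 4.2, 193.3]
orientation: [0.395, 0.895, 0.07, 0.196]
force: [0.1, -0.5, -0.6]
finger_gap: 72.3
gripper_force: 0.0
```

carry_out(series=[[[-0.043,0.186,-0.02],[0.2,0.179,-0.165],0.7],[[-0.043,0.186,-0.02],[0.2,0.179,-0.165],0.7],[[-0.043,0.186,-0.02],[0.2,0.179,-0.165],0.7],[[-0.043,0.186,-0.02],[0.2,0.179,-0.165],0.7],[[-0.043,0.186,-0.02],[0.2,0.179,-0.165],0.7]])

```text
time: 23.98
tool_pos: [476.2, 142.9, 177.7]
orientation: [0.639, 0.735, 0.169, -0.152]
force: [1.0, -0.9, -0.2]
finger_gap: 72.5
gripper_force: 0.0
```

```bash
sed -i 's/(11,11)/(5,5)/' chk.py; python3 - <<'E'
from chk import *
st(); T=grab('top','t8.png'); lids(T,(180,100,490,190))
g,R=lying('orange'); show(g+[0,0,60],R);show(g,R)
W=grab('wrist','w8.png'); m=np.array([473,153.5,27.]); a=yaw(-86.2)
print([proj(W,m+k*a).round().tolist() for k in(-67.5,20,67.5)])
h=cv2.cvtColor(W[0],cv2.COLOR_RGB2HSV);m=cv2.inRange(h,np.array([10,200,190]),np.array([24,255,255]));m[420:]=0
for k in cv2.findContours(m,0,2)[0]:
    if cv2.contourArea(k)>300: print([np.round(v,1).tolist() for v in cv2.minAreaRect(k)])
E
```

```text
t 23.98 q [0.03, 0.05, -0.31, 1.21, 0.46, 1.46] tcp [476.2, 142.9, 177.7] F [1.0, -0.9, -0.2] gap 72.5 grip 0.0
lid [309.2 142.4] [19.3 22.8] [651.9  58.4 139. ]
lid [198.4 142.4] [23.7 22.1] [648.2 282.5 139. ]
lid [469.5 141.5] [21. 21.] [ 659.3 -269.5  139. ]
lid [366.5 139.5] [21. 23.] [659.9 -58.4 139. ]
lid [419.  138.5] [21. 22.] [ 663.8 -165.8  139. ]
 tcp [473.7 143.   70.5] shift [-0.003, 0.002, -0.14] turn [0.019, 0.017, -0.017] rows 1.7
 tcp [473.7 143.   10.5] shift [-0.003, 0.002, -0.22] turn [0.019, 0.017, -0.017] rows 2.6
[[315.0, 210.0], [309.0, 316.0], [305.0, 377.0]]
[[306.9, 316.7], [66.0, 89.7], 2.9]
[[329.6, 231.4], [29.8, 14.3], 10.5]
[[295.2, 229.7], [14.2, 29.8], 85.0]
```

The blue can now stands in its lane with its lid at (664,-166). The orange can is aligned: measured (307,317), predicted (309,316). I'll grip and lift it.

carry_out(series=[[[-0.002,0.001,-0.07],[0.019,0.017,-0.017],0.7],[[-0.003,0.002,-0.14],[0.019,0.017,-0.017],0.7],[[-0.003,0.002,-0.19],[0.019,0.017,-0.017],0.7],[[-0.003,0.002,-0.216],[0.019,0.017,-0.017],0.7],[[-0.003,0.002,-0.219],[0.019,0.017,-0.017],0.7]], force=60)

```text
time: 24.7
tool_pos: [471.5, 144.0, 13.0]
orientation: [0.657, 0.709, 0.177, -0.183]
force: [-0.1, -0.1, 0.6]
finger_gap: 73.0
gripper_force: 0.0
```

carry_out(series=[[[0,0,0],[0,0,0],0.3],[[0,0,0],[0,0,0],-0.2],[[0,0,0],[0,0,0],-0.2],[[0,0,0],[0,0,0],-0.2],[[0,0,0],[0,0,0],-0.2]], force=60)

```text
time: 25.32
tool_pos: [473.8, 143.7, 16.2]
orientation: [0.657, 0.709, 0.179, -0.182]
force: [0.9, -2.5, 5.4]
finger_gap: 51.7
gripper_force: 63.1
```

carry_out(series=[[[0,0,0.03],[0,0,0],-0.2],[[0,0,0.1],[0,0,0],-0.2],[[0,0,0.18],[0,0,0],-0.2],[[0,0,0.26],[0,0,0],-0.2],[[0,0,0.29],[0,0,0],-0.2]])

```text
time: 25.95
tool_pos: [473.6, 143.7, 236.1]
orientation: [0.657, 0.709, 0.179, -0.181]
force: [0.6, -0.7, -2.7]
finger_gap: 51.1
gripper_force: 63.5
```

```bash
python3 - <<'E'
from plan import *
st(); g,R=stand('orange',10,90); show([570,150,245],R,'above')
o=robot.get_obs();r0=Ro.from_quat(o['orientation']);w=(R*r0.inv()).as_rotvec()
for f in(0,.25,.5,.75,1): print((Ro.from_rotvec(f*w)*r0).as_matrix()[:,2].round(2))
E
```

```text
t 25.95 q [-0.0, 0.05, -0.2, 1.35, 0.52, 1.48] tcp [473.6, 143.7, 236.1] F [0.6, -0.7, -2.7] gap 51.1 grip 63.5
above tcp [586.2 152.9 235.5] shift [0.15, 0.012, -0.001] turn [-0.34, -0.429, 0.406] rows 11.5
[-0.02  0.49 -0.87]
[ 0.17  0.27 -0.95]
[ 0.42  0.11 -0.9 ]
[ 0.68  0.07 -0.73]
[ 0.85  0.15 -0.5 ]
```

carry_out(series=[[[0.05,0.004,0.01],[-0.113,-0.143,0.135],-0.2],[[0.05,0.004,0.01],[-0.113,-0.143,0.135],-0.2],[[0.05,0.004,0.01],[-0.113,-0.143,0.135],-0.2],[[0.05,0.004,0.01],[-0.113,-0.143,0.135],-0.2],[[0.05,0.004,0.01],[-0.113,-0.143,0.135],-0.2]])

```text
time: 26.58
tool_pos: [508.7, 147.5, 239.9]
orientation: [0.461, 0.872, 0.15, 0.061]
force: [-0.7, 0.2, -2.1]
finger_gap: 50.8
gripper_force: 63.5
```

carry_out(series=[[[0.05,0.004,0],[-0.113,-0.143,0.135],-0.2],[[0.05,0.004,0],[-0.113,-0.143,0.135],-0.2],[[0.05,0.004,0],[-0.113,-0.143,0.135],-0.2],[[0.05,0.004,0],[-0.113,-0.143,0.135],-0.2],[[0.05,0.004,0],[-0.113,-0.143,0.135],-0.2]])

```text
time: 27.2
tool_pos: [546.0, 149.5, 237.7]
orientation: [0.208, 0.926, 0.103, 0.296]
force: [0.1, -0.6, -2.4]
finger_gap: 51.2
gripper_force: 63.7
```

carry_out(series=[[[0.05,0.004,0],[-0.113,-0.143,0.135],-0.2],[[0.05,0.004,0],[-0.113,-0.143,0.135],-0.2],[[0.05,0.004,0],[-0.113,-0.143,0.135],-0.2],[[0.05,0.004,0],[-0.113,-0.143,0.135],-0.2],[[0.05,0.004,0],[-0.113,-0.143,0.135],-0.2]])

```text
time: 27.82
tool_pos: [584.6, 151.6, 236.8]
orientation: [-0.071, 0.865, 0.044, 0.495]
force: [0.9, 0.1, -2.7]
finger_gap: 51.2
gripper_force: 63.8
```

```bash
python3 - <<'E'
from chk import *
st(); g,R=stand('orange',10,89); show(g+[0,0,60],R,'above'); show(g,R,'at')
T=grab('top','t9.png');S=grab('scene','s9.png'); lids(T,(220,110,350,260),290)
o=robot.get_obs();Rm=Ro.from_quat(o['orientation']).as_matrix();gp=o['tool_pos']-19*Rm[:,2];print(gp.round(1),'lid pred T',proj(T,gp+[0,0,50]).round(1))
E
```

```text
t 27.82 q [0.31, -0.39, -0.95, -0.03, -0.12, 0.08] tcp [584.6, 151.6, 236.8] F [0.9, 0.1, -2.7] gap 51.2 grip 63.8
above tcp [666.2 171.9 139.5] shift [0.109, 0.027, -0.13] turn [-0.002, -0.003, 0.002] rows 2.1
at tcp [666.2 171.9  79.5] shift [0.109, 0.027, -0.21] turn [-0.002, -0.003, 0.002] rows 2.9
lid [256.3 162.9] [27.3 26.4] [576.1 149.7 290. ]
lid [309.5 144. ] [22. 21.] [610.8  57.9 290. ]
[570.1 149.7 250.1] lid pred T [255.7 165.1]
```

carry_out(series=[[[0.06,0.015,-0.03],[-0.002,-0.003,0.002],-0.2],[[0.104,0.027,-0.08],[-0.002,-0.003,0.002],-0.2],[[0.104,0.027,-0.13],[-0.002,-0.003,0.002],-0.2],[[0.104,0.027,-0.17],[-0.002,-0.003,0.002],-0.2],[[0.104,0.027,-0.2],[-0.002,-0.003,0.002],-0.2]])

```text
time: 28.55
tool_pos: [665.3, 173.6, 89.2]
orientation: [-0.076, 0.861, 0.043, 0.501]
force: [0.0, -0.5, -2.3]
finger_gap: 51.2
gripper_force: 63.7
```

carry_out(series=[[[0,0,-0.002],[0,0,0],-0.2],[[0,0,-0.004],[0,0,0],-0.2],[[0,0,-0.005],[0,0,0],-0.2],[[0,0,-0.006],[0,0,0],-0.2]])

```text
time: 29.05
tool_pos: [664.1, 173.2, 87.4]
orientation: [-0.077, 0.86, 0.043, 0.503]
force: [-0.7, -0.2, -2.4]
finger_gap: 51.2
gripper_force: 63.7
```

```bash
python3 - <<'E'
from chk import *
st(); g,R=stand('orange',10,89); show(g,R,'at')
T=grab('top'); lids(T,(180,110,350,190),143)
E
```

```text
t 29.05 q [0.3, 0.05, -1.05, -0.59, -0.11, 0.06] tcp [664.1, 173.2, 87.4] F [-0.7, -0.2, -2.4] gap 51.2 grip 63.7
at tcp [666.2 171.9  79.5] shift [0.003, -0.002, -0.01] turn [0.001, 0.003, -0.0] rows 0.1
lid [309.5 143.5] [21. 21.] [648.7  57.7 143. ]
lid [198.3 142.4] [23.3 21.9] [647.2 281.9 143. ]
lid [253.8 140.2] [21.2 21.9] [653.5 170.4 143. ]
```

carry_out(series=[[[0,0,-0.003],[0,0,0],-0.2],[[0,0,-0.006],[0,0,0],-0.2],[[0,0,-0.01],[0,0,0],-0.2],[[0,0,-0.01],[0,0,0],-0.2]])

```text
time: 29.6
tool_pos: [664.6, 173.3, 80.1]
orientation: [-0.077, 0.86, 0.043, 0.503]
force: [0.1, 0.4, 3.7]
finger_gap: 51.2
gripper_force: 64.1
```

carry_out(series=[[[0,0,-0.002],[0,0,0],-0.2],[[0,0,-0.004],[0,0,0],-0.2],[[0,0,-0.004],[0,0,0],-0.2]])

```text
time: 29.98
tool_pos: [666.1, 173.7, 80.0]
orientation: [-0.076, 0.858, 0.043, 0.505]
force: [-2.4, -0.6, 10.5]
finger_gap: 51.1
gripper_force: 64.5
```

Contact is made at 13 N. I'll release, back off and check.

carry_out(series=[[[0,0,0.003],[0,0,0],0.3],[[0,0,0.003],[0,0,0],0.45],[[0,0,0.003],[0,0,0],0.6],[[0,0,0.003],[0,0,0],0.6],[[0,0,0.003],[0,0,0],0.6]])

```text
time: 30.6
tool_pos: [663.3, 173.0, 77.3]
orientation: [-0.077, 0.861, 0.043, 0.502]
force: [-0.1, -0.1, 0.3]
finger_gap: 68.7
gripper_force: 0.0
```

carry_out(series=[[[-0.017,-0.003,0.01],[0,0,0],0.6],[[-0.05,-0.009,0.029],[0,0,0],0.6],[[-0.1,-0.018,0.06],[0,0,0],0.6],[[-0.15,-0.03,0.12],[0,0,0],0.6],[[-0.2,-0.05,0.2],[0,0,0],0.6]])

```text
time: 31.22
tool_pos: [516.4, 137.2, 218.9]
orientation: [-0.077, 0.861, 0.042, 0.501]
force: [1.8, 1.1, 1.6]
finger_gap: 68.4
gripper_force: 0.0
```

carry_out(series=[[[-0.08,-0.08,0.1],[0,0,0],0.6],[[-0.12,-0.15,0.15],[0,0,0],0.6],[[-0.12,-0.15,0.15],[0,0,0],0.6],[[-0.12,-0.15,0.15],[0,0,0],0.6],[[-0.12,-0.15,0.15],[0,0,0],0.6]])

```text
time: 31.85
tool_pos: [428.5, 24.6, 331.2]
orientation: [-0.076, 0.861, 0.042, 0.502]
force: [0.1, 0.4, -0.4]
finger_gap: 68.4
gripper_force: 0.0
```

```bash
python3 - <<'E'
from chk import *
st(); T=grab('top','t10.png');S=grab('scene','s10.png'); lids(T,(180,110,490,190))
a=cv2.resize(T[0][110:310,180:560],(760,400));b=cv2.resize(S[0][170:420,130:470],(272,200));c=cv2.resize(S[0][180:400,270:460],(173,200));d=cv2.resize(S[0][290:420,130:270],(215,200))
o=np.zeros((600,760,3),np.uint8);o[:400]=a;o[400:,:272]=b;o[400:,280:453]=c;o[400:,460:675]=d;cv2.imwrite('pics/f.png',o[:,:,::-1])
E
```

```text
t 31.85 q [-0.11, -0.87, -0.9, 0.5, 0.25, -0.15] tcp [428.5, 24.6, 331.2] F [0.1, 0.4, -0.4] gap 68.4 grip 0.0
lid [309.5 143.5] [21. 21.] [649.7  57.7 139. ]
lid [198.1 142.2] [23.9 22.1] [648.6 283.2 139. ]
lid [469.5 141.5] [21. 21.] [ 659.3 -269.5  139. ]
lid [367.3 140.1] [21.  22.8] [658.7 -60.  139. ]
lid [253.8 140.1] [21.5 21.9] [654.8 170.8 139. ]
lid [419.  138.5] [21. 22.] [ 663.8 -165.8  139. ]
```

View pics/f.png

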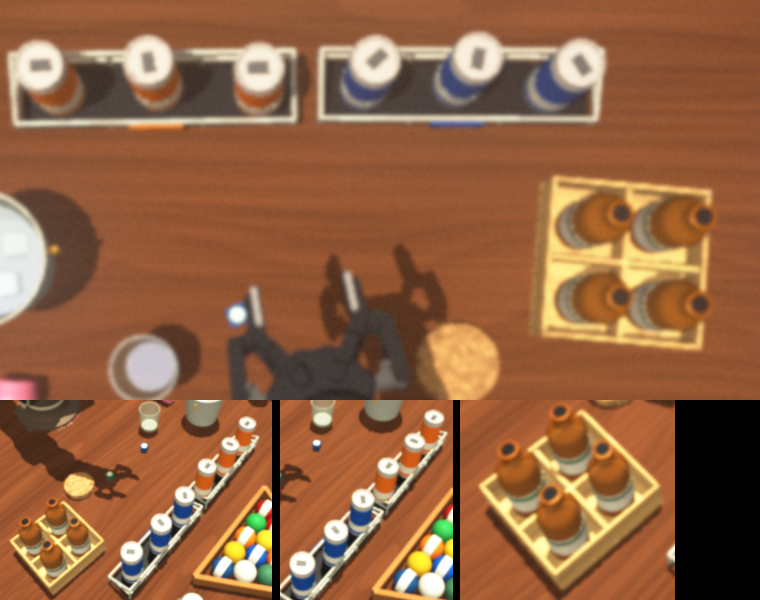

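All three stand upright in their places: the orange can at crop (150,70), the blue can at (470,65) and the bottle at (595,297). Everything else is where it was.

```bash
python3 -c "
from bench import robot
print(robot.hand_in())"
```

```text
the job is handed in; nothing more can be done
None
```

I stood the blue can, the orange can and the bottle upright in their places, left everything else where it was, and handed the job in at about 32 s; no verdict came back.

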